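# Set the ribbon-loop jig: fit the roller, clamp the leg at the length mark

## Task

Make the ribbon-loop jig ready: push the loose orange roller sleeve fully down onto the bare spigot of the sliding leg. Then push the leg along its rail against its return spring until its pointer is in line with the red length mark and, only once it is there, squeeze the red cam lever fully shut against the leg's black grip block without letting the leg slip off the mark. Finish still holding: keep lever and grip block squeezed between the fingers with the leg at the mark, and leave the ribbon spool, scissors and pen where they lie.

Things in the scene. Friction and masses are not known exactly. Their poses are not given: they have to be found in the camera images.
- sleeve_mid (a point): Loose orange roller sleeve: plain tube standing upright on the worktop, outer diameter 36, bore 26, height 60 mm, about 60 g, open at both ends, either end may go down. The point is its centre, 30 mm above its underside; z is the tube's axis.
- spigot_foot (a point): Foot of the steel spigot on the sliding leg, on its axis at the leg's flat top, 40 mm above the worktop; the seated sleeve stands on it, its centre 30 mm above this point. Spigot: upright, 22 mm diameter, 52 mm high, top 8 mm tapered to 12 mm; it travels with the leg. Axes as the jig's (x across the rail, y along it, z up).
- grip_mid (a point): Where fingers hold the leg: 72 mm above the worktop, midway across grip block and shut lever (together x -14 to +14 mm, 34 mm long in y, tops at 92 mm). Open, the lever's top leans out to about x = -30. Fingers come from above, one on each side in x; an opening of 75 mm or more, centred here or up to 8 mm to -x, clears the lever. Moves with the leg; axes as the jig's.
- pusher (a point): Middle of the near (-y) face of the upright blue pusher plate on the leg, 63 mm above the worktop. Fingers beside the grip block press on this face to drive the leg in +y. The plate is 8 mm thick in y, 108 mm wide in x and reaches from 42 to 84 mm above the worktop. It lies 21 mm in +y from grip_mid and 34 mm short of the spigot's axis; axes as the jig's.
- leg (a joint): Sliding leg of the jig on its rail (grey saddle 64x108 mm): travel in m along the jig's +y, 0 = home (start), at most 0.130. A return spring pulls it home with about 2 N at home rising to 3.5 N at 0.11, plus 0.4 N of friction, also when the lever is shut: it runs back if let go.
- pointer (a point): Black tip of the white pointer arm on the leg's -x side, 22 mm above the worktop; moves with the leg. Axes as the jig's.
- mark_tip (a point): Red length mark, a fixed 18 mm wide, 6 mm thick upright block on the jig's white scale strip: the middle of its face that looks to the rail. Its axes are parallel to the jig's (y along the rail). The leg is at length when the pointer's y in this frame is 0; this takes 0.045 to 0.105 m of travel.
- lever (a joint): Cam lever on the leg: angle in rad, 0 = shut (upright, parallel to the grip block; pressed on, it goes to its stop at -0.12), about 0.35 at rest (open, leaning out to -x), at most 0.5. It turns about an axis along the rail, 48 mm above the worktop and 9 mm to -x of grip_mid. A spring swings it open again if let go; shutting takes about 4 N at the pad.
- lever_pad (a point): Centre of the cam lever's red pad, 10 mm thick, 34 mm along the rail, 32 mm high, 26 mm up the lever from its axis; z points up the lever.
- block_mid (a point): Centre of the black grip block fixed on the leg, 12 mm across, 36 mm along the rail, 52 mm high.
- jig: Ribbon-loop jig, fixed: wooden board, x -85 to +60 mm, 350 mm in y, 12 mm thick, aluminium rail along y. Origin on the worktop under the rail's middle; +y = the way the leg is pushed out, x across, z up; length mark and lever at the -x side. At y = -128 mm a fixed post with its own orange roller, top at 100 mm; leave it.
- spool: Spool of red ribbon, 104x132x32 mm, bystander; origin at its underside.
- shears: Scissors with red handles, 87x199x9 mm, bystander; origin at the underside near the pivot.
- pen: Black and white marker pen, 17x135x16 mm, bystander; origin at its underside.

How it is judged:
By the outcome, as a careful person would: the job done as asked, in the order asked, and still so for the second after the job is handed in, while the arm keeps its last pose, push and grip.
It also fails if it takes over 59 s, if anything falls off the work surface, if the arm or the gripper's body presses on something with over 40 N, if the wrist force passes 120 N, or if a joint passes its speed limit or range.

## Robot

A 6-joint arm with a two-finger parallel gripper is mounted at the origin on a cart in front of the work surface, level with it; the furniture and walls round the work are solid. World frame = base frame: x ahead of the robot, y to its left, z up, the work surface at z = 0. Lengths are in m, angles in rad, forces in N, time in s.
With the tool pointing down it reaches from about 0.325 to 0.85 m from the base axis. Payload 4.4 kg.
Tool frame: the origin (TCP) lies at the very end of the fingers, on their centre line; the grasp point (between the pads) lies robot.pinch_z behind it (robot.pinch_z is the distance from the TCP to the grasp point, in m); z points along the fingers, y is the line along which they close (so a half turn about z gives the same grasp; the last joint's range is limited). The gripper opens to 94 mm and grips with 3 to 60 N. Pads are 16 mm wide; open, the fingers measure 119 mm over their backs; the gripper's body (75 mm by 177 mm) begins 78 mm behind the grasp point.
Start: joints at [-1.389, 0.207, 1.542, -0, 1.393, -0.15], TCP at [0.188, -0.543, 0.205] pointing down, gripper open.
Joint ranges: [-2.73, 2.73], [-0.86, 2.22], [0.23, 2.46], [-1.11, 4.25], [0.08, 2.63], [-2.82, 2.82]. Speed limits (rad/s): [2.79, 2.79, 3.14, 3.14, 3.14, 3.14].

## Interface

Orientations are given as a unit quaternion [x, y, z, w].
In Python, from cell import robot gives the robot as it stands. The module is installed in compiled form; this text tells all that it offers.
- The arm moves only by the tool move_arm, never from a script. Its arguments are lists of equal length, an entry for each row: "linear": the shift along the tool's x, y, z scaled (see below), a list of three; "turn": the turn, a rotation vector about the tool's x, y, z scaled (see below), a list of three. In form: {"linear": [[dx, dy, dz], ...], "turn": [[wx, wy, wz], ...]}. A call has 1 to 5 rows; each row is the pose to reach, as a shift and turn from the pose commanded when the call began, along the tool's axes at that moment; what a row does not reach only later rows make up. The controller multiplies each number of a shift by 0.5 m and each number of a turn by 90 degrees. A row lasts 1/10 s, in which the tool goes at most 50 mm and 8.59 degrees, less where a joint would pass 70% of its speed; a pose out of reach is approached as far as the arm can. A call with a number of a shift or a turn outside -1 to 1 is refused whole. A call with a gripper value outside its range is refused whole. "gripper" is the closure in counts, from 0 (fully open) to 255 (shut), set as the call begins (left out, the last holds). The fingers move at their own pace and stop on an object; the grip force is fixed at half the most. Time passes only in rows, so rows that repeat a pose let the fingers close. It gives the time, the measured TCP pose, the force, the opening and the grip force at its end, in the units of the state.
- robot.get_state(): the state, without advancing time (a new reading comes with each control period).
- robot.snapshot(name): name is "side" or "top"; returns (picture, depth): 420x560x3 uint8, red, green, blue; 420x560 float32, m along the optical axis (not along the pixel's ray), 0 where there is no reading.
- robot.camera_params(name): a dict with "mtx" (3x3 intrinsics, pixels), "dist" ([k1, k2, p1, p2, k3] as OpenCV has them; the pictures are not rectified), "rvec" (rotation vector, rad) and "tvec" (3), from world to camera coordinates, as OpenCV has them. Camera axes: x right, y down, z forward; pixel columns grow to the right and rows downward; lengths in m; the calibration is good to about 2 mm. A picture is of the moment at which its call begins. camera_params takes no time and is no camera call.
- robot.close_job(): hands the job in; it is judged then, once.
Trained networks look in the newest picture that a camera, given by its name, has taken for a name from the list of things; names that differ only in an ending like _2 or _b are one class to them, and where a whole thing is asked for, a point or a joint stands for the part that bears it (a point fixed in the world has none). Each returns a list of dicts, best first, with "score" (0 to 1); they miss things now and then, are a little off and sometimes report something else, mostly with a low value. They report only what shows in the picture. A call takes as long as a camera call.
- robot.spot_in(camera, target): "bbox" ([centre column, centre row, width, height] in pixels, round what is visible of it).
- robot.trace(camera, target): "mask" (420x560 bool, what is visible of it) and "bbox" ([centre column, centre row, width, height] in pixels, round what is visible of it).
The state is a dict: "time": time; "qpos": joint angles; "joint_vel": joint speeds; "joint_efforts": joint torques, N m; "tool_pos": TCP position; "ee_rot": TCP orientation; "ft_force": force on the tool from outside, world axes, zero at the start; "wrist_torque": the same for the moment, N m; "opening": opening from 0.0 (shut) to 1.0 (fully open); "grip_force": force on a finger pad.
Only numpy, scipy, OpenCV 4.12 (cv2) and the standard library are available. Lean on these libraries where they do the work, as an engineer would, in place of code of your own. Each camera call takes 0.05 s, during which the arm holds its last target. There are 200 camera calls.

## Working session

There is one attempt and no reset: what is moved stays moved. The work goes in short steps, Python scripts to look and compute and a tool call to move; the robot and the scene stay as the last step left them, time stands still between calls to the robot, and variables do not carry over. Pictures are saved under pics/ and viewed, at most 10 in all, crops included, and the job is handed in when it is done.

Besides the shell and the picture viewer there is one more tool, called by a JSON object that holds its "op" and its "data". move_arm: Moves the arm, as the interface text tells. Shifts and turns lie within -1 to 1; 1 stands for 0.5 m of shift or 90 degrees of turn. Its arguments: {"type":"object","properties":{"linear":{"type":"array","items":{"type":"array","items":{"type":"number","minimum":-1,"maximum":1}}},"turn":{"type":"array","items":{"type":"array","items":{"type":"number","minimum":-1,"maximum":1}}},"gripper":{"type":"number"}},"required":["linear","turn"]}

```bash
mkdir -p pics; cat > h.py <<'E'
import numpy as np, cv2
from scipy.spatial.transform import Rotation as R
from cell import robot
def snap(c,name=None):
    im,d=robot.snapshot(c)
    if name: cv2.imwrite(f'pics/{name}.png',im[:,:,::-1])
    return im,d
def world(c,uv,depth):
    p=robot.camera_params(c); uv=np.asarray(uv,float).reshape(-1,1,2)
    n=cv2.undistortPoints(uv,np.array(p['mtx']),np.array(p['dist'])).reshape(-1,2)
    z=np.asarray(depth,float).reshape(-1,1)
    X=np.hstack([n*z,z]); Rm=cv2.Rodrigues(np.array(p['rvec'],float))[0]
    return (X-np.array(p['tvec']).reshape(1,3))@Rm
def proj(c,P):
    p=robot.camera_params(c)
    return cv2.projectPoints(np.asarray(P,float).reshape(-1,1,3),np.array(p['rvec'],float),np.array(p['tvec'],float),np.array(p['mtx']),np.array(p['dist']))[0].reshape(-1,2)
def cloud(c,d,mask):
    v,u=np.nonzero(mask&(d>0)); return world(c,np.c_[u,v],d[v,u])
E
python3 - <<'E'
from h import *
np.set_printoptions(precision=4,suppress=True)
s=robot.get_state(); print({k:np.round(v,3) for k,v in s.items()}, robot.pinch_z)
for c in('side','top'):
    im,d=snap(c,c+'0')
    p=robot.camera_params(c);Rm=cv2.Rodrigues(np.array(p['rvec'],float))[0];print(c,'cam',-Rm.T@np.array(p['tvec']).ravel(), 'axis',Rm[2])
    for t in('sleeve_mid','spigot_foot','grip_mid','pusher','pointer','mark_tip','lever_pad','block_mid','jig','spool','shears','pen'):
        for r in robot.trace(c,t)[:2]:
            P=cloud(c,d,r['mask'])
            print(t,round(r['score'],2),np.round(r['bbox']),len(P),np.percentile(P,[2,50,98],axis=0).round(3).tolist() if len(P) else '')
E
```

```text
{'time': np.float64(0.0), 'qpos': array([-1.388,  0.207,  1.543, -0.   ,  1.393, -0.151]), 'joint_vel': array([-0.   , -0.   , -0.001, -0.001,  0.   , -0.001]), 'joint_efforts': array([ -0.001, -37.088, -28.142,   0.07 ,   0.036,  -0.   ]), 'tool_pos': array([ 0.188, -0.543,  0.204]), 'ee_rot': array([ 0.986,  0.166, -0.   , -0.001]), 'ft_force': array([-0.414,  1.186, -0.583]), 'wrist_torque': array([ 0.01 , -0.009, -0.005]), 'grip_force': np.float64(0.0), 'opening': np.float64(1.002)} 0.0188
side cam [-0.0272 -1.0337  0.7592] axis [ 0.417   0.7698 -0.4832]
sleeve_mid 0.56 [341. 291.  17.  29.] 429 [[0.511, -0.278, 0.003], [0.524, -0.271, 0.039], [0.543, -0.246, 0.061]]
spigot_foot 0.31 [285. 236.  11.  22.] 101 [[0.503, -0.053, 0.041], [0.512, -0.046, 0.075], [0.535, -0.013, 0.089]]
grip_mid 0.82 [294. 236.  33.  46.] 681 [[0.496, -0.064, 0.022], [0.523, -0.028, 0.066], [0.586, 0.013, 0.092]]
grip_mid 0.58 [286. 232.   8.  17.] 59 [[0.503, -0.053, 0.057], [0.51, -0.048, 0.081], [0.518, -0.026, 0.089]]
pusher 0.78 [293. 237.  32.  50.] 751 [[0.495, -0.09, 0.017], [0.524, -0.028, 0.0
[... 1681 characters left out ...]
.497, -0.059, 0.03], [0.534, -0.008, 0.043], [0.573, 0.04, 0.094]]
jig 0.85 [286. 232. 125.  74.] 5658 [[0.444, -0.13, 0.005], [0.532, 0.031, 0.014], [0.628, 0.2, 0.094]]
jig 0.36 [302. 228.  36.  34.] 862 [[0.496, -0.062, 0.013], [0.534, -0.01, 0.043], [0.576, 0.04, 0.094]]
spool 0.89 [150. 189.  32.  29.] 559 [[0.626, 0.411, -0.002], [0.656, 0.454, 0.032], [0.693, 0.49, 0.04]]
spool 0.22 [143. 263.  57.  30.] 475 [[0.397, 0.381, -0.001], [0.435, 0.488, 0.009], [0.476, 0.537, 0.016]]
shears 0.9 [143. 262.  51.  29.] 329 [[0.411, 0.392, -0.0], [0.438, 0.475, 0.009], [0.474, 0.528, 0.016]]
pen 0.21 [384. 232.  16.  14.] 129 [[0.511, -0.27, 0.0], [0.528, -0.254, 0.042], [0.543, -0.237, 0.065]]
```

```bash
python3 - <<'E'
import cv2
a=cv2.imread('pics/top0.png')[170:290,200:420]; cv2.imwrite('pics/t.png',cv2.resize(a,None,fx=3.6,fy=3.6,interpolation=cv2.INTER_CUBIC))
a=cv2.imread('pics/side0.png')[180:330,240:440]; cv2.imwrite('pics/s.png',cv2.resize(a,None,fx=4,fy=4,interpolation=cv2.INTER_CUBIC))
E
```

```text
(no output)
```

View pics/t.png

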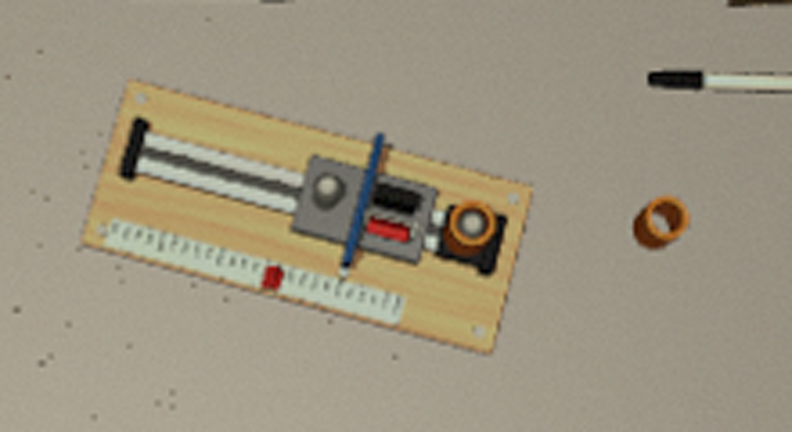

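View pics/s.png

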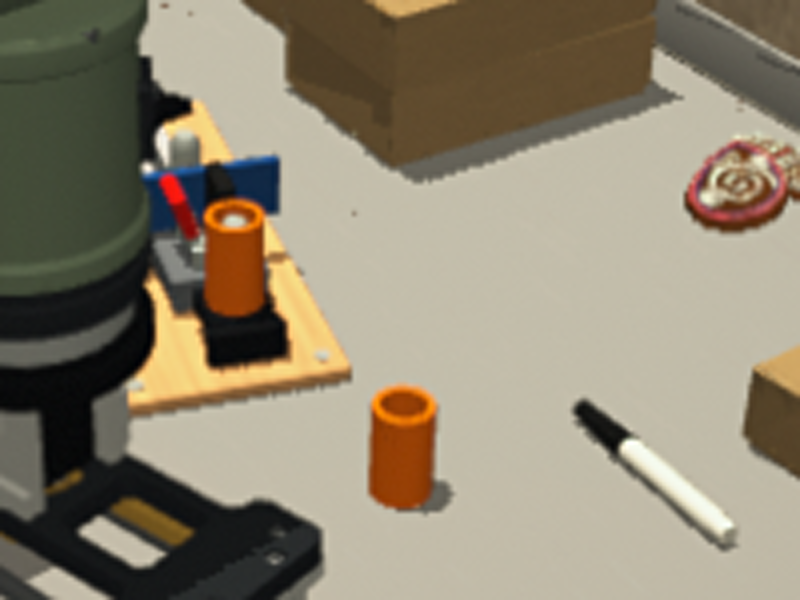

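Top crop: the jig points left (+y) and slightly up. Board corners are at (130,80), (532,185), (492,352) and (82,245), the red mark at (273,277), the pointer at (343,272), the spigot at (328,187) and the loose sleeve at (662,222). The side crop shows the sleeve standing upright at (403,445), clear of the pen.

```bash
cat > fit.py <<'E'
from h import *
from scipy.optimize import minimize
np.set_printoptions(precision=4,suppress=True)
def hsv(im): return cv2.cvtColor(im,cv2.COLOR_RGB2HSV)
def ray(c,uv,z):  # intersect with plane z
    A=world(c,uv,np.full(len(uv),0.3)); B=world(c,uv,np.full(len(uv),1.0)); t=((z-A[:,2])/(B[:,2]-A[:,2]))[:,None]; return A+t*(B-A)
def sil(c,P,S=4):
    q=proj(c,P); m=np.zeros((420*S,560*S),np.uint8); h=cv2.convexHull(((q+.5)*S).astype(np.int32)); cv2.fillPoly(m,[h],255)
    return cv2.resize(m,(560,420),interpolation=cv2.INTER_AREA)/255.
def fitsil(masks,pts,x0,step):
    f=lambda x: sum(np.abs(sil(c,pts(x))-m).sum() for c,m in masks.items())
    r=minimize(f,x0,method='Nelder-Mead',options=dict(initial_simplex=np.vstack([x0]+[np.array(x0)+np.eye(len(x0))[i]*step[i] for i in range(len(x0))]),xatol=1e-4)); return r.x,r.fun
th=np.linspace(0,2*np.pi,40); ring=np.c_[np.cos(th),np.sin(th)]
def cyl(x,r,z0,z1): return np.vstack([np.c_[x[:2]+r*ring,np.full(40,z)] for z in(z0,z1)])
E
cat > a.py <<'E'
from fit import *
tim=cv2.imread('pics/top0.png')[:,:,::-1].copy(); sim=cv2.imread('pics/side0.png')[:,:,::-1].copy()
def orange(im,box):
    h=hsv(im); m=((h[...,0]<16)&(h[...,1]>140)&(h[...,2]>40)); z=np.zeros_like(m); u,v,a=box; z[v-a:v+a,u-a:u+a]=m[v-a:v+a,u-a:u+a]
    k=cv2.findContours(z.astype(np.uint8),cv2.RETR_EXTERNAL,cv2.CHAIN_APPROX_NONE)[0]; o=np.zeros(z.shape,np.uint8); cv2.drawContours(o,[max(k,key=cv2.contourArea)],-1,1,-1); return o.astype(float)
mt,ms=orange(tim,(384,232,20)),orange(sim,(341,291,22))
for M in({'top':mt},{'side':ms},{'top':mt,'side':ms}):
    print('sleeve',list(M),[m.sum() for m in M.values()],*fitsil(M,lambda x:cyl(x,.018,0,.06),[.528,-.262],[.01,.01]))
# board
h=hsv(tim); cs=np.array([[130,80],[532,185],[492,352],[82,245]])/3.6+[200,170]-.36
W=ray('top',cs,.012); print('corners',W[:,:2],np.linalg.norm(W-np.roll(W,1,0),axis=1))
g=np.zeros((420,560),np.uint8); cv2.fillPoly(g,[cs.astype(np.int32)],1); g=cv2.dilate(g,np.ones((7,7)))
m=((h[...,0]>8)&(h[...,0]<26)&(h[...,1]>75)&(g>0)).astype(np.uint8)
hull=cv2.convexHull(max(cv2.findContours(m,0,2)[0],key=cv2.contourArea)); b=np.zeros_like(m); cv2.fillPoly(b,[hull],1)
def board(x):
    c,s=np.cos(x[2]),np.sin(x[2]); L=np.array([[a,y,z] for a in(-.085,.06) for y in(-.175,.175) for z in(0,.012)])
    return np.c_[x[0]+c*L[:,0]-s*L[:,1],x[1]+s*L[:,0]+c*L[:,1],L[:,2]]
x,f=fitsil({'top':b.astype(float)},board,[.54,.03,-.25],[.01,.01,.05]); print('jig',x,f,b.sum())
def tojig(P): c,s=np.cos(x[2]),np.sin(x[2]); d=P[:,:2]-x[:2]; return np.c_[c*d[:,0]+s*d[:,1],-s*d[:,0]+c*d[:,1]]
for n,uv,z in(('mark',[273,277],.03),('pointer',[343,272],.022),('spigtop',[328,186],.092),('blue top L',[381,135],.084),('blue top R',[348,263],.084),('post top',[472,221],.1)):
    P=ray('top',np.array([uv])/3.6+[200,170]-.36,z); print(n,P,'jig',tojig(P))
E
python3 a.py
```

```text
sleeve ['top'] [np.float64(142.0)] [ 0.5303 -0.2543] 40.07058823529412
sleeve ['side'] [np.float64(443.0)] [ 0.529  -0.2587] 48.44705882352941
sleeve ['top', 'side'] [np.float64(142.0), np.float64(443.0)] [ 0.5306 -0.2564] 97.90588235294118
corners [[ 0.6499  0.183 ]
 [ 0.5642 -0.1521]
 [ 0.4253 -0.1176]
 [ 0.5099  0.2189]] [0.1445 0.3458 0.1431 0.3469]
jig [ 0.5525  0.0375 -0.2518] 2325.6039215686274 3480
mark [[0.4827 0.0614 0.03  ]] jig [[-0.0736  0.0057]]
pointer [[0.4885 0.0045 0.022 ]] jig [[-0.0537 -0.0479]]
spigtop [[0.5463 0.0188 0.092 ]] jig [[-0.0013 -0.0197]]
blue top L [[ 0.5894 -0.0232  0.084 ]] jig [[ 0.0509 -0.0496]]
blue top R [[0.4867 0.0025 0.084 ]] jig [[-0.055  -0.0503]]
post top [[ 0.5183 -0.0933  0.1   ]] jig [[-0.0005 -0.1352]]
```

```bash
cat >> h.py <<'E'
JO=np.array([.5494,.0300]); YAW=-.248
JR=np.array([[np.cos(YAW),-np.sin(YAW)],[np.sin(YAW),np.cos(YAW)]])
def j2w(x,y): return JO+JR@np.array([x,y])
def w2j(p): return JR.T@(np.asarray(p)[:2]-JO)
# tool down with tool y along -jig x (x axis then along -jig y) or the half turn
def goal(flip=False):
    y=JR@np.array([1,0])*(-1 if flip else 1); Y=np.array([*y,0]); Z=np.array([0,0,-1.]); return R.from_matrix(np.c_[np.cross(Y,Z),Y,Z])
def plan(pos,rot=None,cur=None):
    s=robot.get_state(); p0=np.array(s['tool_pos']) if cur is None else np.array(cur[0]); r0=R.from_quat(s['ee_rot']) if cur is None else cur[1]
    print('lin',np.round(r0.inv().apply(np.array(pos)-p0)/.5,4),end=' ')
    if rot is not None: print('turn',np.round((r0.inv()*rot).as_rotvec()/(np.pi/2),4),end='')
    print()
E
cat > b.py <<'E'
from fit import *
tim=cv2.imread('pics/top0.png')[:,:,::-1].copy(); sim=cv2.imread('pics/side0.png')[:,:,::-1].copy()
def orange(im,box):
    f=im.astype(int); m=(f[...,0]-f[...,2]>45); z=np.zeros_like(m); u,v,a=box; z[v-a:v+a,u-a:u+a]=m[v-a:v+a,u-a:u+a]
    h=cv2.convexHull(max(cv2.findContours(z.astype(np.uint8),0,1)[0],key=cv2.contourArea)); o=np.zeros(z.shape,np.uint8); cv2.fillPoly(o,[h],1); return o.astype(float)
for c,m in(('top',orange(tim,(384,232,20))),('side',orange(sim,(341,291,22)))):
    print('sleeve',c,m.sum(),sil(c,cyl(np.array([.53,-.258]),.018,0,.06)).sum(),*fitsil({c:m},lambda x:cyl(x,.018,0,.06),[.528,-.262],[.01,.01]))
for z,n in((.204,''),):
  for f in(0,1): plan([.53,-.258,.15],goal(f))
E
python3 b.py
```

```text
sleeve top 176.0 184.12941176470588 [ 0.5311 -0.2553] 13.278431372549019
sleeve side 519.0 491.35294117647055 [ 0.5304 -0.2581] 28.92549019607843
lin [ 0.8333 -0.316   0.1109] turn [-0.     -0.     -0.6303]
lin [ 0.8333 -0.316   0.1109] turn [-0.      0.      1.3697]
```

{"op": "move_arm", "data": {"linear": [[0.083,-0.032,0.011],[0.167,-0.063,0.022],[0.25,-0.095,0.033],[0.333,-0.126,0.044],[0.417,-0.158,0.055]], "turn": [[0,0,-0.063],[0,0,-0.126],[0,0,-0.189],[0,0,-0.252],[0,0,-0.315]], "gripper": 0}}

```text
time: 1.8
tool_pos: [0.3602, -0.3996, 0.178]
ee_rot: [0.915, 0.404, 0.0, 0.0]
ft_force: [-0.3, 0.3, 0.1]
opening: 1.002
grip_force: 0.0
```

```bash
python3 -c "
from h import *
print(robot.get_state()['qpos']);plan([.5308,-.2565,.12],goal())"
```

```text
[-9.98086416e-01  1.52327807e-01  1.66379777e+00  2.72494562e-05
  1.32475630e+00 -2.58455036e-01]
lin [0.4414 0.059  0.1159] turn [ 4.00e-04  2.00e-04 -3.13e-01]
```

{"op": "move_arm", "data": {"linear": [[0.088,0.012,0.023],[0.177,0.024,0.046],[0.265,0.036,0.07],[0.353,0.047,0.093],[0.441,0.059,0.116]], "turn": [[0,0,-0.063],[0,0,-0.125],[0,0,-0.188],[0,0,-0.25],[0,0,-0.313]]}}

```text
time: 2.3
tool_pos: [0.5313, -0.2569, 0.1196]
ee_rot: [0.789, 0.614, 0.0, 0.0]
ft_force: [-0.3, -1.3, -0.4]
opening: 0.998
grip_force: 0.0
```

```bash
python3 -c "
from h import *
snap('side','s1'); snap('top','t1')
a=cv2.imread('pics/s1.png')[200:330,260:430]; b=cv2.imread('pics/t1.png')[190:280,330:450]
cv2.imwrite('pics/c1.png',np.hstack([cv2.resize(a,(400,306),interpolation=2),cv2.resize(b,(400,306),interpolation=2)]))
print(robot.get_state()['qpos']);plan([.5308,-.2565,.028],goal())"
```

```text
[-0.59264788  0.32201349  1.58684318  0.00193969  1.23546852 -0.34888947]
lin [-0.0066 -0.0011  0.18  ] turn [-0.0012 -0.0017  0.0023]
```

View pics/c1.png

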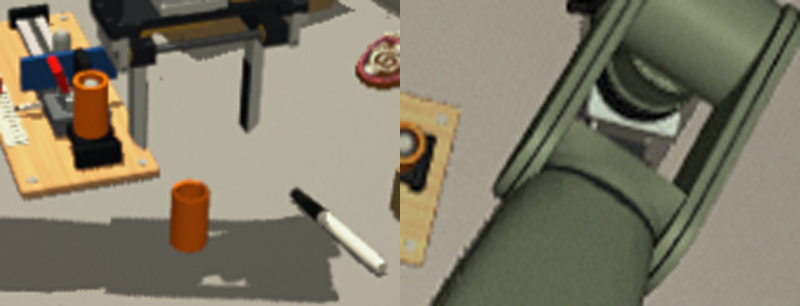

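The side crop (left) shows the sleeve at column 190 between the fingers at 138 and 247. The arm hides it from the top camera. Going down and gripping.

{"op": "move_arm", "data": {"linear": [[-0.003,0,0.06],[-0.006,0,0.12],[-0.006,0,0.18],[-0.006,0,0.18],[-0.006,0,0.18]], "turn": [[0,0,0],[0,0,0],[0,0,0],[0,0,0],[0,0,0]]}}

```text
time: 2.9
tool_pos: [0.5287, -0.2616, 0.0301]
ee_rot: [0.791, 0.612, -0.0, -0.0]
ft_force: [0.2, -0.0, 0.1]
opening: 0.997
grip_force: 0.0
```

{"op": "move_arm", "data": {"linear": [[0,0,0],[0,0,0],[0,0,0],[0,0,0],[0,0,0]], "turn": [[0,0,0],[0,0,0],[0,0,0],[0,0,0],[0,0,0]], "gripper": 255}}

```text
time: 3.4
tool_pos: [0.5295, -0.2613, 0.0305]
ee_rot: [0.79, 0.613, 0.0, 0.0]
ft_force: [0.5, 0.4, 0.8]
opening: 0.611
grip_force: 0.0
```

{"op": "move_arm", "data": {"linear": [[0,0,0],[0,0,0],[0,0,0],[0,0,0],[0,0,0]], "turn": [[0,0,0],[0,0,0],[0,0,0],[0,0,0],[0,0,0]]}}

```text
time: 3.9
tool_pos: [0.5292, -0.2611, 0.0298]
ee_rot: [0.79, 0.613, -0.0, -0.0]
ft_force: [-0.3, -0.3, -0.3]
opening: 0.377
grip_force: 29.5
```

```bash
python3 -c "
from h import *
w=j2w(0,-.0125);print(w);plan([*robot.get_state()['tool_pos'][:2],.16]);plan([*w,.16],goal())"
```

```text
[0.54633168 0.01788243]
lin [ 0.000e+00 -1.000e-04 -2.603e-01] 
lin [ 0.549  -0.1057 -0.2602] turn [-0.0002 -0.0001 -0.0022]
```

{"op": "move_arm", "data": {"linear": [[0,0,-0.065],[0,0,-0.13],[0,0,-0.195],[0,0,-0.26],[0,0,-0.26]], "turn": [[0,0,0],[0,0,0],[0,0,0],[0,0,0],[0,0,0]]}}

```text
time: 4.4
tool_pos: [0.5326, -0.2634, 0.1657]
ee_rot: [0.79, 0.613, 0.002, 0.005]
ft_force: [1.1, 0.3, 0.3]
opening: 0.378
grip_force: 29.5
```

```bash
cat > held.py <<'E'
from fit import *
def orange(im,box):
    f=im.astype(int); m=(f[...,0]-f[...,2]>45); z=np.zeros_like(m); u,v,a=box; z[v-a:v+a,u-a:u+a]=m[v-a:v+a,u-a:u+a]
    return z
E
python3 - <<'E'
from held import *
im,d=snap('side','s2'); s=robot.get_state(); p=np.array(s['tool_pos']); print(p)
u,v=proj('side',p+[0,0,.004])[0]; print(u,v)
m=orange(im,(int(u),int(v),28)); m=cv2.morphologyEx(m.astype(np.uint8),cv2.MORPH_OPEN,np.ones((2,2)))
P=cloud('side',d,m>0); print(len(P),np.percentile(P,[2,50,98],axis=0))
cv2.imwrite('pics/c2.png',cv2.resize(im[150:330,200:440,::-1],(800,600),interpolation=2))
plan([*j2w(0,-.0125),.16],goal())
E
```

```text
[ 0.531  -0.2623  0.1627]
343.99011732233566 239.29621049151055
629 [[ 0.515  -0.2803 -0.0019]
 [ 0.5349 -0.2704  0.1595]
 [ 0.7557  0.0376  0.1959]]
lin [ 0.5505 -0.1098  0.0036] turn [ 0.0036  0.0013 -0.0022]
```

View pics/c2.png

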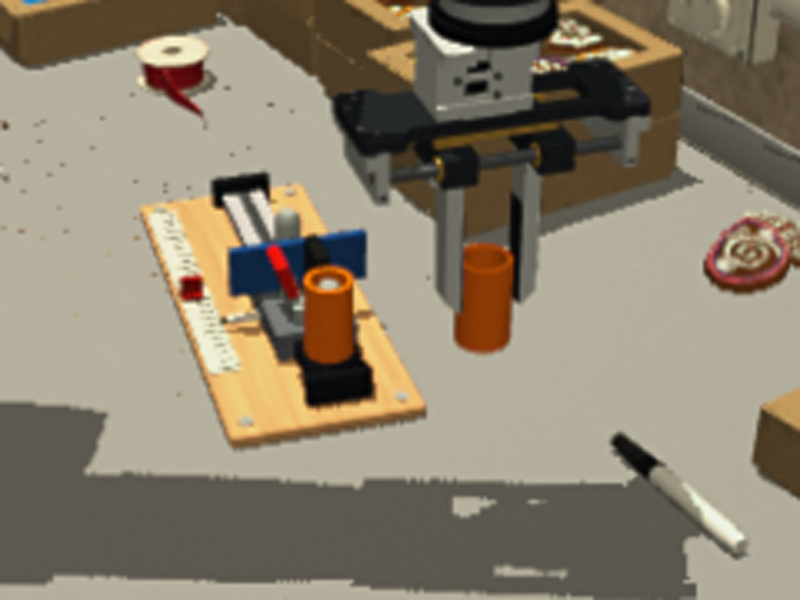

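The sleeve is held upright at crop (484,298), its bottom at row 345. The jig is undisturbed. Fitting the sleeve's offset in the fingers, with the post roller as reference.

```bash
python3 - <<'E'
from held import *
from scipy.optimize import least_squares
im,d=snap('side'); f=im.astype(int); m=(f[...,0]-f[...,2]>45)
s=robot.get_state(); p=np.array(s['tool_pos']); print('tool',p, R.from_quat(s['ee_rot']).as_matrix()[:,2])
for n,(a,b,c,e) in {'sleeve':(334,357,236,257),'post':(290,308,234,259)}.items():
    k=np.zeros_like(m); k[c:e,a:b]=m[c:e,a:b]; P=cloud('side',d,k)
    g=np.array([.535,-.258]) if n=='sleeve' else j2w(0,-.128)
    P=P[np.linalg.norm(P[:,:2]-g,axis=1)<.035]
    r=least_squares(lambda x:np.linalg.norm(P[:,:2]-x,axis=1)-.018,g,loss='soft_l1',f_scale=.002)
    print(n,len(P),r.x,np.sqrt(np.mean(r.fun**2)),'z',np.percentile(P[:,2],[1,99]),'expected',g, 'off',r.x-g,'rel tool',r.x-p[:2])
E
```

```text
tool [ 0.5295 -0.2613  0.1602] [ 0.001  -0.0007 -1.    ]
sleeve 328 [ 0.5315 -0.2601] 0.0014828193775506594 z [0.134  0.1838] expected [ 0.535 -0.258] off [-0.0035 -0.0021] rel tool [0.0021 0.0013]
post 352 [ 0.5167 -0.0974] 0.00253792104053367 z [0.0401 0.1005] expected [ 0.518  -0.0941] off [-0.0013 -0.0033] rel tool [-0.0128  0.1639]
```

```bash
python3 -c "
from h import *
plan([.5438,.0128,.16],goal())"
```

```text
lin [ 5.381e-01 -1.087e-01  1.000e-04] turn [ 0.0007  0.0003 -0.0022]
```

{"op": "move_arm", "data": {"linear": [[0.09,-0.018,0],[0.18,-0.036,0],[0.27,-0.055,0],[0.36,-0.073,0],[0.45,-0.091,0]], "turn": [[0,0,0],[0,0,0],[0,0,0],[0,0,0],[0,0,0]]}}

```text
time: 5.0
tool_pos: [0.539, -0.0299, 0.157]
ee_rot: [0.79, 0.613, -0.002, -0.002]
ft_force: [1.7, 0.4, -0.6]
opening: 0.375
grip_force: 29.5
```

{"op": "move_arm", "data": {"linear": [[0.044,-0.009,0],[0.088,-0.0177,0],[0.088,-0.0177,0],[0.088,-0.0177,0.02],[0.088,-0.0177,0.04]], "turn": [[0,0,0],[0,0,0],[0,0,0],[0,0,0],[0,0,0]]}}

```text
time: 5.5
tool_pos: [0.5429, 0.012, 0.1381]
ee_rot: [0.79, 0.612, -0.001, -0.0]
ft_force: [-0.1, -0.4, 0.1]
opening: 0.375
grip_force: 29.5
```

```bash
python3 - <<'E'
from held import *
from scipy.optimize import least_squares
im,d=snap('side'); it,_=snap('top')
s=robot.get_state(); p=np.array(s['tool_pos']); print('tool',p,s['ft_force'])
f=im.astype(int); m=(f[...,0]-f[...,2]>45)
P=cloud('side',d,m); g=p[:2]+[.002,.003]; P=P[(np.linalg.norm(P[:,:2]-g,axis=1)<.03)&(P[:,2]>.1)]
r=least_squares(lambda x:np.linalg.norm(P[:,:2]-x,axis=1)-.018,g,loss='soft_l1',f_scale=.002)
print(len(P),r.x,'z',np.percentile(P[:,2],[1,99]),'want (side frame)',[.5451,.0146])
plan([.5438,.0128,.14],goal())
cv2.imwrite('pics/c3.png',np.hstack([cv2.resize(im[170:270,240:340,::-1],(600,600),interpolation=2)]))
E
```

```text
tool [0.5413 0.012  0.1368] [ 0.002  0.269 -0.644]
385 [0.5425 0.014 ] z [0.1092 0.2657] want (side frame) [0.5451, 0.0146]
lin [ 0.0028  0.0044 -0.0065] turn [-0.0037  0.0006 -0.0033]
```

View pics/c3.png

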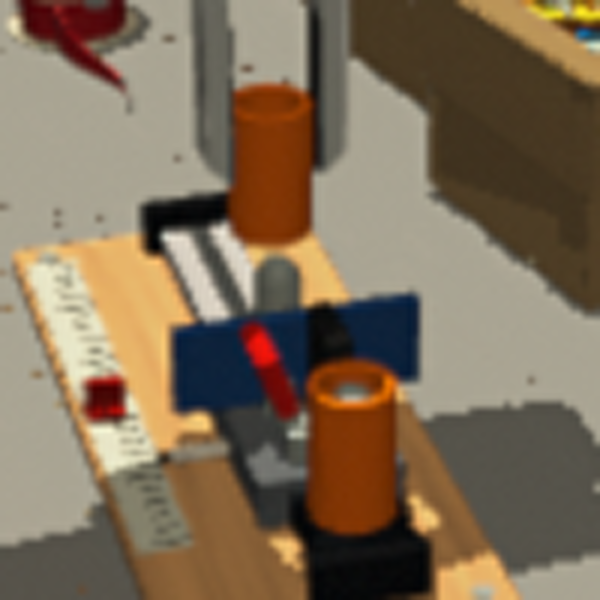

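The crop shows the sleeve axis at column 271 just above the spigot top at column 277, so it needs about 2 mm more in jig +x. Going down with that correction.

{"op": "move_arm", "data": {"linear": [[0.001,0.0045,0.0],[0.001,0.0045,0.015],[0.001,0.0045,0.03],[0.001,0.0045,0.045],[0.001,0.0045,0.06]], "turn": [[0,0,0],[0,0,0],[0,0,0],[0,0,0],[0,0,0]]}}

```text
time: 6.1
tool_pos: [0.5456, 0.0128, 0.1092]
ee_rot: [0.79, 0.613, -0.0, -0.0]
ft_force: [0.2, -0.5, -0.8]
opening: 0.375
grip_force: 29.5
```

{"op": "move_arm", "data": {"linear": [[0,0,0.015],[0,0,0.03],[0,0,0.045],[0,0,0.06],[0,0,0.07]], "turn": [[0,0,0],[0,0,0],[0,0,0],[0,0,0],[0,0,0]]}}

```text
time: 6.6
tool_pos: [0.5455, 0.0129, 0.074]
ee_rot: [0.79, 0.613, -0.0, -0.0]
ft_force: [-0.4, 0.5, -0.2]
opening: 0.375
grip_force: 29.5
```

{"op": "move_arm", "data": {"linear": [[0,0,0.004],[0,0,0.008],[0,0,0.012],[0,0,0.014],[0,0,0.014]], "turn": [[0,0,0],[0,0,0],[0,0,0],[0,0,0],[0,0,0]]}}

```text
time: 7.1
tool_pos: [0.5462, 0.0128, 0.0697]
ee_rot: [0.79, 0.613, 0.0, 0.0]
ft_force: [-3.5, 0.3, 7.8]
opening: 0.375
grip_force: 29.6
```

{"op": "move_arm", "data": {"linear": [[0,0,0.003],[0,0,0],[0,0,0],[0,0,0],[0,0,0]], "turn": [[0,0,0],[0,0,0],[0,0,0],[0,0,0],[0,0,0]], "gripper": 0}}

```text
time: 7.6
tool_pos: [0.5458, 0.0128, 0.0678]
ee_rot: [0.79, 0.613, -0.0, -0.0]
ft_force: [0.3, 0.6, -0.6]
opening: 0.766
grip_force: 0.0
```

{"op": "move_arm", "data": {"linear": [[0,0,0],[0,0,0],[0,0,-0.07],[0,0,-0.14],[0,0,-0.2]], "turn": [[0,0,0],[0,0,0],[0,0,0],[0,0,0],[0,0,0]]}}

```text
time: 8.1
tool_pos: [0.546, 0.0128, 0.1694]
ee_rot: [0.79, 0.613, 0.0, 0.0]
ft_force: [-0.3, 0.1, 0.9]
opening: 0.995
grip_force: 0.0
```

```bash
python3 - <<'E'
from held import *
from scipy.optimize import least_squares
im,d=snap('side'); s=robot.get_state(); p=np.array(s['tool_pos']); print('tool',p,s['opening'])
f=im.astype(int); m=(f[...,0]-f[...,2]>45)
A=cloud('side',d,m)
for n,g in(('sleeve',j2w(0,-.0125)),('post',j2w(0,-.128))):
    P=A[(np.linalg.norm(A[:,:2]-g,axis=1)<.03)&(A[:,2]>.03)]
    r=least_squares(lambda x:np.linalg.norm(P[:,:2]-x,axis=1)-.018,g,loss='soft_l1',f_scale=.002)
    print(n,len(P),r.x,'jig',w2j(r.x),'z',np.percentile(P[:,2],[1,99]))
# grip_mid is 21mm before pusher face, 55 before spigot axis
gm=j2w(-.004,-.0125-.055); print(gm); plan([*gm,.14],goal())
cv2.imwrite('pics/c4.png',np.hstack([cv2.resize(im[170:270,240:340,::-1],(600,600),interpolation=2)]))
E
```

```text
tool [0.5499 0.0124 0.1753] 1.002398589713966
sleeve 200 [0.5457 0.0138] jig [ 0.0004 -0.0166] z [0.0723 0.2962]
post 401 [ 0.5165 -0.0979] jig [-0.0005 -0.1321] z [0.0397 0.1009]
[ 0.529  -0.0345]
lin [-0.1012 -0.0179  0.0703] turn [ 0.0068 -0.0009 -0.0022]
```

View pics/c4.png

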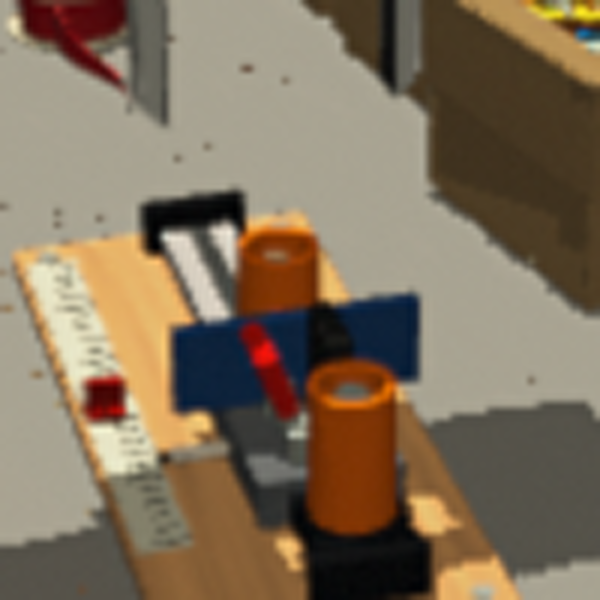

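The sleeve sits on the spigot at crop (278,270), with the spigot tip visible just below its rim, like the fixed roller. The jig is otherwise unchanged. Now measuring the mark against the pointer, and the seated height.

```bash
cat > mark.py <<'E'
from held import *
def red(im,c,g):
    f=im.astype(int); m=(f[...,0]-f[...,1]>50)&(np.abs(f[...,1]-f[...,2])<45)
    u,v=np.round(proj(c,g)[0]).astype(int); z=np.zeros(m.shape,np.uint8); z[v-9:v+9,u-9:u+9]=m[v-9:v+9,u-9:u+9]; return z
def box(x,wx,wy):
    return np.array([[*j2w(x[0]+a*wx/2,x[1]+b*wy/2),z] for a in(-1,1) for b in(-1,1) for z in(.012,x[2])])
def soft(im,m): return m.astype(float)
E
cat > c.py <<'E'
from mark import *
for c,fn in(('top','top0'),('side','s1')):
    im=cv2.imread(f'pics/{fn}.png')[:,:,::-1].copy(); m=red(im,c,[*j2w(-.072,.0127),.025])
    print(c,m.sum(),'centroid',np.argwhere(m).mean(0)[::-1])
    for wx,wy in((.006,.018),(.018,.006)):
        print(' box',wx,wy,*fitsil({c:m.astype(float)},lambda x:box(x,wx,wy),[-.072,.0127,.035],[.006,.006,.006]))
    u,v=np.round(proj(c,[*j2w(-.055,-.041),.022])[0]).astype(int); g=cv2.cvtColor(im,cv2.COLOR_RGB2GRAY)
    print(' gray at',u,v); print(g[v-5:v+6,u-7:u+8])
    G=cv2.resize(im[v-14:v+10,u-14:u+14,::-1],(392,336),interpolation=cv2.INTER_NEAREST); cv2.imwrite(f'pics/p_{c}.png',G)
    for dv in(0,):
        for uv in([u,v],): print(' w2j',w2j(ray(c,np.array([uv],float),.022)[0]))
im,d=snap('side'); f=im.astype(int); A=cloud('side',d,(f[...,0]-f[...,2]>45))
for g in(j2w(0,-.0125),j2w(0,-.128)): 
    P=A[(np.linalg.norm(A[:,:2]-g,axis=1)<.024)&(A[:,2]<.15)]; print('top z',np.percentile(P[:,2],[90,99]))
a=[cv2.imread(f'pics/p_{c}.png') for c in('top','side')]; cv2.imwrite('pics/pp.png',np.hstack(a))
E
python3 c.py
```

```text
top 30 centroid [275.3    246.7667]
 box 0.006 0.018 [-0.0736  0.0137  0.0483] 15.63137254901961
 box 0.018 0.006 [-0.0732  0.0166  0.0313] 16.56078431372549
 gray at 295 246
[[148 156 157 157 163 166 140  89  65  57  93 102 116 153 166]
 [154 150 153 153 157 163 132  76  49  57  91 119 155 166 165]
 [155 152 154 152 151 158 106  37   6  70  97 147 167 165 165]
 [159 155 157 154 155 155 146 105  94 113 119 151 163 162 163]
 [160 161 159 156 157 151 178 178 159 157 157 158 158 161 162]
 [168 175 171 163 162 149 146 166 147 144 154 153 154 156 159]
 [175 190 185 176 176 179 121 102 147 161 157 155 154 152 152]
 [176 192 149 170 192 186 122 151 178 178 167 163 154 158 157]
 [182 191 124 158 193 162 158 185 194 185 176 174 156 168 167]
 [189 188 153 175 192 156 173 196 183 157 177 192 178 183 181]
 [188 191 192 189 192 145 168 193 152 149 183 191 137 164 192]]
 w2j [-0.055  -0.0405]
side 47 centroid [257.0638 235.7872]
 box 0.006 0.018 [-0.0683  0.0162  0.0259] 26.066666666666666
 box 0.018 0.006 [-0.0712  0.0115  0.0291] 8.952941176470588
 gray at 268 245
[[218 222 224 208 199 196 195 193 193 197 204 209 211 206 120]
 [204 183 222 210 199 197 195 194 193 198 203 206 208 207 136]
 [228 228 224 208 201 199 195 194 193 194 201 205 206 201 164]
 [199 205 182 223 211 200 196 197 199 201 209 212 200 173 193]
 [227 226 226 229 207 190 188 211 224 214 220 220 172 141 144]
 [207 187 198 207 203 140 116 209 228 173 145 150 149 148 144]
 [230 228 222 226 200 107  73 131 151 136 138 147 160 172 171]
 [222 207 174 196 203 165 160 176 164 164 178 188 193 195 196]
 [231 226 223 228 231 224 206 190 183 175 134 118 120 122 123]
 [211 184 179 200 208 188 189 163 145 140 132 135 117 111 113]
 [220 228 228 226 229 230 235 217 199 195 194 195 160 145 144]]
 w2j [-0.0543 -0.0427]
top z [0.0996 0.1013]
top z [0.0984 0.1009]
```

View pics/pp.png

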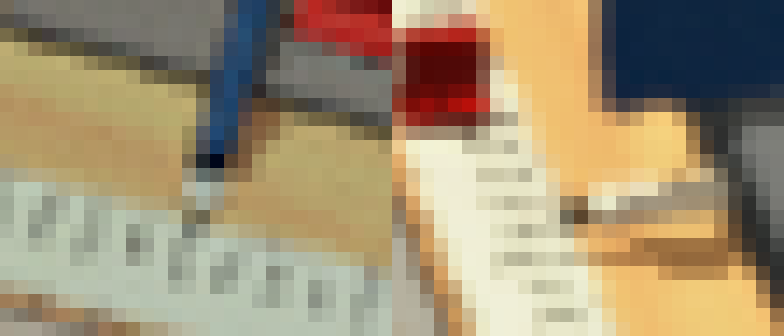

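The left (top) view shows the pointer tip at about (197,215). In the right (side) view the mark block spans (403-490, 30-125), 18 mm across x and 6 mm thick in y, and the tip is at (573,210). The seated sleeve's top at 0.0996 matches the post. Now computing the mark-to-pointer travel.

```bash
python3 - <<'E'
from mark import *
im,d=snap('side'); m=red(im,'side',[*j2w(-.072,.0127),.025])
P=cloud('side',d,m>0); J=np.array([w2j(p) for p in P]); 
o=np.argsort(P[:,2]); print(np.c_[J,P[:,2]][o][::2])
print('tip side',w2j(ray('side',np.array([[266.6,245.6]]),.022)[0]),'tip top',w2j(ray('top',np.array([[294.3,247.]]),.022)[0]))
t,dt=snap('top'); mt=red(cv2.imread('pics/top0.png')[:,:,::-1].copy(),'top',[*j2w(-.072,.0127),.025])
print('h from side fit fixed z:',[ (h,*fitsil({'side':m.astype(float)},lambda x:box([x[0],x[1],h],.018,.006),[-.072,.0127],[.006,.006])) for h in(.026,.03,.034,.038)])
print([ (h,*fitsil({'top':mt.astype(float)},lambda x:box([x[0],x[1],h],.018,.006),[-.072,.0127],[.006,.006])) for h in(.026,.03,.034,.038)])
print(mt[238:256,266:284])
plan([*j2w(-.004,-.0675),.14],goal())
E
```

```text
[[-0.062   0.0423  0.0125]
 [-0.0707  0.0022  0.016 ]
 [-0.0789  0.0136  0.0168]
 [-0.0736  0.0009  0.0173]
 [-0.074   0.0112  0.0174]
 [-0.0702  0.0041  0.0179]
 [-0.0788  0.0011  0.0181]
 [-0.0693  0.008   0.0184]
 [-0.068   0.0017  0.0189]
 [-0.0773  0.008   0.0198]
 [-0.0716  0.0093  0.0211]
 [-0.0671  0.0052  0.0228]
 [-0.0688  0.009   0.0239]
 [-0.0716  0.0086  0.0246]
 [-0.0778  0.0041  0.0253]
 [-0.0658  0.0102  0.0257]
 [-0.0637  0.0074  0.027 ]
 [-0.0729  0.0144  0.0276]
 [-0.0759  0.0124  0.0293]
 [-0.0649  0.0137  0.0297]
 [-0.0774  0.0052  0.0307]
 [-0.0715  0.0076  0.0313]
 [-0.067   0.0035  0.0329]]
tip side [-0.0584 -0.0444] tip top [-0.0584 -0.0393]
h from side fit fixed z: [(0.026, array([-0.0716,  0.0128]), np.float64(13.690196078431374)), (0.03, array([-0.0711,  0.0113]), np.float64(10.392156862745097)), (0.034, array([-0.0719,  0.0079]), np.float64(16.450980392156865)), (0.038, array([-0.0716,  0.0074]), np.float64(27.01960784313726))]
[(0.026, array([-0.0718,  0.0171]), np.float64(15.63529411764706)), (0.03, array([-0.0727,  0.0168]), np.float64(16.0)), (0.034, 
[... 191 characters left out ...]
0 0 0 0 0 0 0]
 [0 0 0 0 0 0 0 0 0 0 0 0 0 0 0 0 0 0]
 [0 0 0 0 0 0 0 0 0 0 0 0 0 0 0 0 0 0]
 [0 0 0 0 0 0 0 0 0 0 0 0 0 0 0 0 0 0]
 [0 0 0 0 0 0 0 0 0 0 0 0 0 0 0 0 0 0]
 [0 0 0 0 0 0 0 0 1 1 1 0 0 0 0 0 0 0]
 [0 0 0 0 0 0 0 0 1 1 1 1 1 0 0 0 0 0]
 [0 0 0 0 0 0 0 1 1 1 1 1 1 0 0 0 0 0]
 [0 0 0 0 0 0 0 1 1 1 1 1 0 0 0 0 0 0]
 [0 0 0 0 0 0 0 1 1 1 1 1 0 0 0 0 0 0]
 [0 0 0 0 0 0 0 1 1 1 1 1 0 0 0 0 0 0]
 [0 0 0 0 0 0 0 0 0 0 1 0 0 0 0 0 0 0]
 [0 0 0 0 0 0 0 0 0 0 0 0 0 0 0 0 0 0]
 [0 0 0 0 0 0 0 0 0 0 0 0 0 0 0 0 0 0]
 [0 0 0 0 0 0 0 0 0 0 0 0 0 0 0 0 0 0]
 [0 0 0 0 0 0 0 0 0 0 0 0 0 0 0 0 0 0]
 [0 0 0 0 0 0 0 0 0 0 0 0 0 0 0 0 0 0]]
lin [-0.1    -0.0099  0.0565] turn [ 0.0008 -0.0001 -0.0022]
```

{"op": "move_arm", "data": {"linear": [[-0.05,-0.005,0],[-0.1,-0.01,0],[-0.1,-0.01,0.03],[-0.1,-0.01,0.056],[-0.1,-0.01,0.056]], "turn": [[0,0,0],[0,0,0],[0,0,0],[0,0,0],[0,0,0]], "gripper": 38}}

```text
time: 8.8
tool_pos: [0.5254, -0.0336, 0.1358]
ee_rot: [0.79, 0.613, -0.003, -0.003]
ft_force: [0.0, -0.0, -0.2]
opening: 0.848
grip_force: 0.0
```

```bash
python3 - <<'E'
from h import *
im,d=snap('side','s5'); s=robot.get_state(); print(s['opening'],s['tool_pos'],w2j(s['tool_pos']))
plan([*j2w(-.004,-.0675),.0535],goal())
cv2.imwrite('pics/c5.png',cv2.resize(im[170:270,230:330,::-1],(600,600),interpolation=2))
E
```

```text
0.8516221287387802 [ 0.52649374 -0.03365022  0.13717274] [-0.0065815  -0.06732556]
lin [-0.0003  0.0061  0.1673] turn [-0.0037  0.     -0.0021]
```

View pics/c5.png

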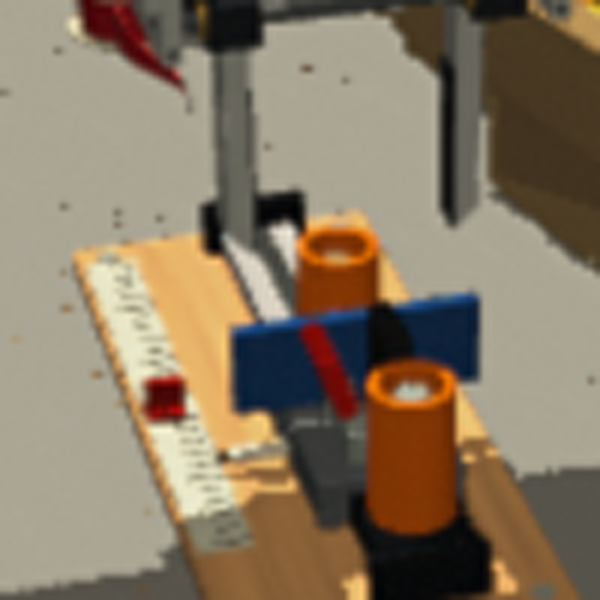

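The crop shows the fingers (inner faces at columns 255 and 445) straddling the lever (305-350) and grip block (370-410). Descending beside them.

{"op": "move_arm", "data": {"linear": [[0,0.004,0.04],[0,0.004,0.08],[0,0.004,0.12],[0,0.004,0.155],[0,0.004,0.167]], "turn": [[0,0,0],[0,0,0],[0,0,0],[0,0,0],[0,0,0]]}}

```text
time: 9.35
tool_pos: [0.5291, -0.034, 0.0545]
ee_rot: [0.79, 0.613, -0.001, -0.002]
ft_force: [-0.1, 0.6, -0.3]
opening: 0.851
grip_force: 0.0
```

{"op": "move_arm", "data": {"linear": [[0.01,0,0],[0.02,0,0],[0.03,0,0],[0.04,0,0],[0.05,0,0]], "turn": [[0,0,0],[0,0,0],[0,0,0],[0,0,0],[0,0,0]]}}

```text
time: 9.85
tool_pos: [0.5375, -0.0107, 0.0572]
ee_rot: [0.79, 0.613, 0.0, 0.001]
ft_force: [-0.3, -3.7, -0.8]
opening: 0.85
grip_force: 1.4
```

```bash
python3 - <<'E'
from h import *
s=robot.get_state(); print(s['opening'],s['tool_pos'],w2j(s['tool_pos']),JR.T@s['ft_force'][:2])
E
```

```text
0.8496926942586476 [ 0.53747968 -0.01066125  0.05721515] [-0.00157468 -0.04234326] [ 0.63462684 -3.63334081]
```

{"op": "move_arm", "data": {"linear": [[0.015,0,0],[0.03,0,0],[0.045,0,0.001],[0.06,0,0.002],[0.07,0,0.003]], "turn": [[0,0,0],[0,0,0],[0,0,0],[0,0,0],[0,0,0]]}}

```text
time: 10.35
tool_pos: [0.5461, 0.0239, 0.0553]
ee_rot: [0.79, 0.613, 0.0, 0.0]
ft_force: [-1.4, -3.3, 1.9]
opening: 0.852
grip_force: 1.7
```

```bash
python3 - <<'E'
from h import *
im,d=snap('side','s6'); t,_=snap('top','t6'); s=robot.get_state(); print(s['opening'],s['tool_pos'],w2j(s['tool_pos']),JR.T@s['ft_force'][:2])
a=cv2.resize(im[215:265,240:290,::-1],(400,400),interpolation=cv2.INTER_NEAREST); b=cv2.resize(t[222:272,250:300,::-1],(400,400),interpolation=cv2.INTER_NEAREST)
cv2.imwrite('pics/c6.png',np.hstack([a,b]))
E
```

```text
0.8525374435793087 [0.54578474 0.02421778 0.05491728] [-0.00208532 -0.00649274] [ 0.45810442 -1.61635781]
```

View pics/c6.png

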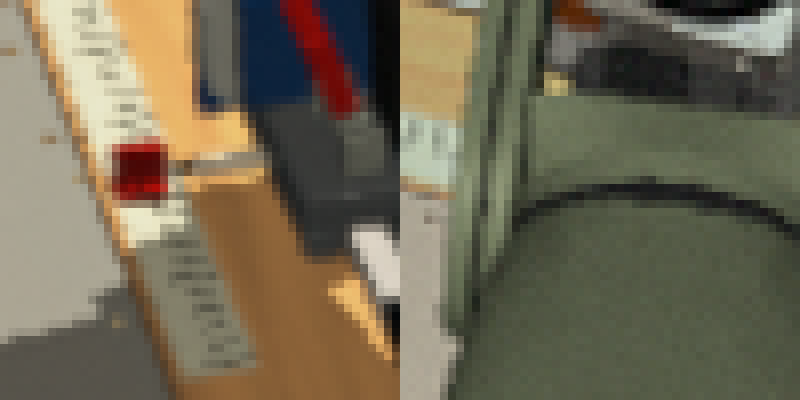

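The side crop (left) shows the tip at (180,168) almost beside the mark block (112-168, 143-200). The top view is blocked by the arm. Computing the remaining travel from the side view.

```bash
cat > tip.py <<'E'
from mark import *
def tip(im,y,r=4):
    g=cv2.cvtColor(im,cv2.COLOR_RGB2GRAY).astype(float); u,v=np.round(proj('side',[*j2w(-.059,y),.022])[0]).astype(int)
    w=g[v-r:v+r+1,u-r:u+r+1]; rd=(im[v-r:v+r+1,u-r:u+r+1,0].astype(int)-im[v-r:v+r+1,u-r:u+r+1,1]>60); w=np.where(rd,255,w)
    i=np.unravel_index(w.argmin(),w.shape); a,b=i[0]+v-r,i[1]+u-r
    k=g[a-1:a+2,b-1:b+2]; kr=im[a-1:a+2,b-1:b+2].astype(int); k=np.where(kr[...,0]-kr[...,1]>60,255,k); k=np.clip(150-k,0,None); vv,uu=np.mgrid[a-1:a+2,b-1:b+2]
    uv=np.array([(uu*k).sum(),(vv*k).sum()])/k.sum(); return uv,w2j(ray('side',uv[None],.022)[0])
E
python3 - <<'E'
from tip import *
for n,y in(('s1',-.0435),('s5',-.0435),('s6',.005)):
    im=cv2.imread(f'pics/{n}.png')[:,:,::-1].copy(); print(n,*tip(im,y))
    f=im.astype(int); m=red(im,'side',[*j2w(-.072,.0127),.022])
    for h in(.028,.03,.032): print('  mark',h,m.sum(),*fitsil({'side':m.astype(float)},lambda x:box([x[0],x[1],h],.018,.006),[-.071,.011],[.006,.006]))
    if n=='s6': 
        u,v=np.round(proj('side',[*j2w(-.072,.0127),.022])[0]).astype(int); print(u,v); print(f[v-6:v+7,u-6:u+10,0]); print(f[v-6:v+7,u-6:u+10,1])
for P in([-.072,.0113,.012],[-.072,.0083,.012],[-.072,.0083,.03],[-.072,.0143,.03],[-.062,.0113,.022]): print(P,proj('side',[*j2w(*P[:2]),P[2]]))
E
```

```text
s1 [266.8142 245.7596] [-0.058  -0.0453]
  mark 0.028 47 [-0.0711  0.0119] 8.760784313725491
  mark 0.03 47 [-0.0713  0.0105] 9.141176470588235
  mark 0.032 47 [-0.0715  0.0097] 10.764705882352942
s5 [266.8089 245.72  ] [-0.058  -0.0451]
  mark 0.028 46 [-0.0708  0.013 ] 10.007843137254902
  mark 0.03 46 [-0.0721  0.0103] 10.764705882352942
  mark 0.032 46 [-0.0715  0.0097] 11.764705882352942
s6 [260.2627 235.5115] [-0.0631  0.0079]
  mark 0.028 48 [-0.0711  0.0119] 7.760784313725489
  mark 0.03 48 [-0.0719  0.0106] 8.831372549019608
  mark 0.032 48 [-0.0715  0.0097] 9.764705882352942
257 235
[[232 232 230 227 216 219 205 181 216 232 233 234 234 204 165 159]
 [229 231 212 199 164 179 216 221 212 229 233 233 234 232 230 233]
 [226 233 233 233 225 197 195 190 219 233 233 233 233 232 230 232]
 [222 234 233 230 202 187 203 184 198 222 233 234 234 233 231 230]
 [228 233 216 189 167 164 169 169 165 172 225 235 235 231 232 231]
 [199 224 189 127  93  82  81  84  85 125 210 227 220 199 216 223]
 [202 212 197 125  76  72  73  73  76 108 144 126  91 127 141 143]
 [185 203 192 123  77  74  74  
[... 771 characters left out ...]
5]
 [151 191 182  91  18   9   7   8  12  56 120 100  69 114 129 130]
 [138 167 168  87  20   8   8   9  13  56 118  97  86 128 125 126]
 [107 154 131  57  12  11  10  10  12  64 172 174 174 167 149 159]
 [113 144 115  50  12  13  11  15  13  57 188 158 153 164 121 100]
 [137 132 152  97  39  27  32  33  29  75 136 126 113 103  93  88]
 [161 116 147 149 127 122 129 128 100 158 209 199 141  98  91  89]
 [163 115 134 191 225 233 233 230 185 186 196 168 131 105  94  92]]
[-0.072, 0.0113, 0.012] [[256.8265 238.6042]]
[-0.072, 0.0083, 0.012] [[257.0707 239.185 ]]
[-0.072, 0.0083, 0.03] [[256.7758 233.3199]]
[-0.072, 0.0143, 0.03] [[256.2864 232.174 ]]
[-0.062, 0.0113, 0.022] [[260.3891 234.7941]]
```

```bash
python3 - <<'E'
from tip import *
for n,u0,v0 in(('s5',265,244),('s6',261,234)):
    im=cv2.imread(f'pics/{n}.png').astype(int).sum(2)//3; print(n,u0,v0); print(im[v0-1:v0+5,u0-1:u0+6])
for uv in([262.6,235.5],[262.4,235.5],[262.6,235.3]): print(uv,w2j(ray('side',np.array([uv]),.022)[0]))
for y in(.0066,.0081,.0096): print(y,proj('side',[*j2w(-.058,y),.022]))
E
```

```text
s5 265 244
[[204 190 175 172 173 176 177]
 [213 186 165 163 191 203 194]
 [188 184 123 100 191 210 157]
 [208 181  95  63 116 135 121]
 [179 184 149 141 152 143 143]
 [210 214 205 183 166 158 153]]
s6 261 234
[[107 162 175 174 171 174 175]
 [ 76 154 166 159 151 178 188]
 [ 69 119  97  68 112 126 127]
 [ 70 115  93  85 126 123 124]
 [ 85 166 166 168 162 146 155]
 [ 94 184 150 149 158 119  99]]
[262.6, 235.5] [-0.0572  0.0062]
[262.4, 235.5] [-0.0577  0.0064]
[262.6, 235.3] [-0.057   0.0072]
0.0066 [[262.2747 235.4694]]
0.0081 [[262.1475 235.1813]]
0.0096 [[262.0205 234.8938]]
```

{"op": "move_arm", "data": {"linear": [[0.0032,0,0],[0.0032,0,0],[0.0032,0,0],[0.0032,0,0],[0.0032,0,0]], "turn": [[0,0,0],[0,0,0],[0,0,0],[0,0,0],[0,0,0]]}}

```text
time: 10.95
tool_pos: [0.5458, 0.0246, 0.0549]
ee_rot: [0.79, 0.613, 0.0, -0.0]
ft_force: [0.6, -3.1, 1.0]
opening: 0.849
grip_force: 1.1
```

```bash
cat > chk.py <<'E'
from tip import *
G=[];Rr=[]
for i in range(6):
    im,d=snap('side'); G.append(im.astype(float))
im=np.mean(G,0); cv2.imwrite('pics/avg.png',im[:,:,::-1].astype(np.uint8))
g=im.mean(2); print(g[233:239,259:267].round().astype(int)); w=np.clip(140-g[234:238,262:264],0,None); vv,uu=np.mgrid[234:238,262:264]; uv=np.array([(w*uu).sum(),(w*vv).sum()])/w.sum()
print('tip',uv,w2j(ray('side',uv[None],.022)[0]))
s=robot.get_state(); print(s['time'],s['opening'],s['grip_force'],w2j(s['tool_pos']),s['tool_pos'][2],JR.T@s['ft_force'][:2])
print('G col',im[229:243,255:260,1].mean(1).round(),'R',im[229:243,255:260,0].mean(1).round())
E
python3 chk.py
```

```text
[[ 75 107 163 175 170 170 176 166]
 [ 35  77 148 159 134 146 177 153]
 [ 33  65  88  68  59 107 127 130]
 [ 34  70 114 102  96 112 126 130]
 [ 45  85 170 186 168 144 155 161]
 [ 65  95 185 150 111  98  98  98]]
tip [262.5447 235.3144] [-0.0571  0.0072]
11.25 0.8506644724718286 1.3192818313837051 [-0.0022 -0.006 ] 0.0548815092396642 [ 0.9311 -3.2733]
G col [195. 193. 198. 155.  44.   7.  11.  11.  11.  13.  33. 121. 221. 228.] R [208. 199. 205. 195. 167.  85.  74.  76.  96. 139. 111. 144. 225. 233.]
```

{"op": "move_arm", "data": {"linear": [[0.0018,0,0],[0.0018,0,0],[0.0018,0,0]], "turn": [[0,0,0],[0,0,0],[0,0,0]]}}

```text
time: 11.55
tool_pos: [0.5461, 0.0256, 0.0549]
ee_rot: [0.79, 0.613, -0.0, 0.0]
ft_force: [0.2, -3.3, 0.4]
opening: 0.853
grip_force: 1.5
```

```bash
python3 chk.py | grep -v col
```

```text
[[ 75 107 163 175 173 171 167 163]
 [ 35  76 148 159 146 148 142 132]
 [ 32  64  88  62  57 116 133 133]
 [ 32  73 131 114  97 126 139 145]
 [ 45  94 203 199 170 163 163 163]
 [ 64  96 188 151 111 101  99  98]]
tip [262.5461 235.3008] [-0.0571  0.0072]
11.85 0.8529689859474012 1.494431085884571 [-0.0022 -0.0051] 0.054891565332841605 [ 1.6701 -4.8031]
```

{"op": "move_arm", "data": {"linear": [[0,0.002,0],[0,0.004,0],[0,0.004,0],[0,0.004,0],[0,0.004,0]], "turn": [[0,0,0],[0,0,0],[0,0,0],[0,0,0],[0,0,0]], "gripper": 255}}

```text
time: 12.35
tool_pos: [0.5476, 0.0253, 0.0549]
ee_rot: [0.79, 0.613, -0.0, -0.0]
ft_force: [-0.7, -2.9, 1.1]
opening: 0.462
grip_force: 2.3
```

{"op": "move_arm", "data": {"linear": [[0,0,0],[0,0,0],[0,0,0],[0,0,0],[0,0,0]], "turn": [[0,0,0],[0,0,0],[0,0,0],[0,0,0],[0,0,0]]}}

```text
time: 12.85
tool_pos: [0.5501, 0.0246, 0.0549]
ee_rot: [0.79, 0.613, 0.001, 0.002]
ft_force: [8.4, -3.4, -3.8]
opening: 0.277
grip_force: 31.2
```

```bash
python3 chk.py; python3 -c "
import cv2
a=cv2.imread('pics/avg.png')[190:265,230:330]; cv2.imwrite('pics/c7.png',cv2.resize(a,(800,600),interpolation=2))"
```

```text
[[ 75 110 164 175 172 171 167 162]
 [ 35  77 148 159 146 147 142 132]
 [ 33  64  88  62  56 116 133 133]
 [ 33  72 131 115  98 126 139 145]
 [ 45  93 204 212 185 166 162 162]
 [ 64  94 192 211 180 123  99  98]]
tip [262.5491 235.2905] [-0.0571  0.0073]
13.15 0.27697010129229943 31.18831734638661 [ 0.002  -0.0051] 0.05487782407240067 [ 8.5814 -2.0558]
G col [195. 194. 198. 155.  44.   8.  10.  11.  11.  13.  32. 121. 221. 228.] R [208. 199. 205. 195. 167.  85.  74.  76.  96. 139. 111. 144. 225. 233.]
```

View pics/c7.png

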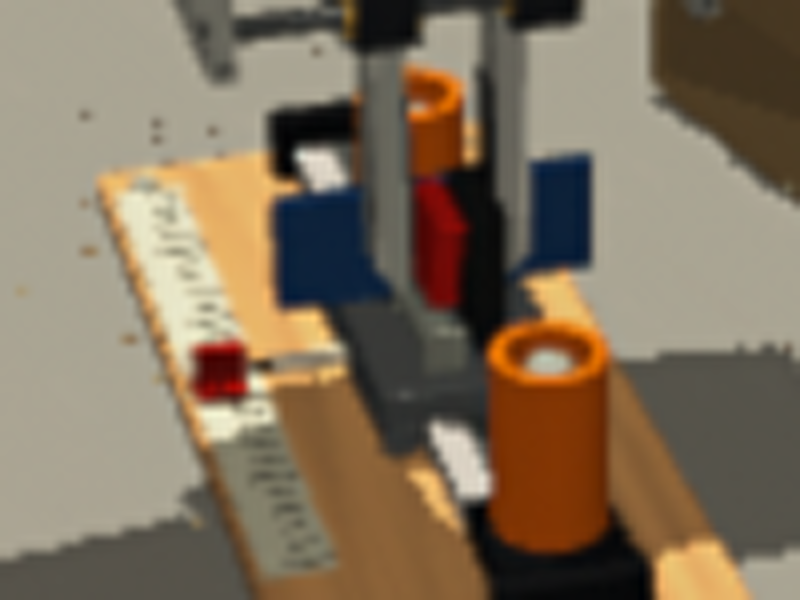

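The crop shows the lever upright against the block between the fingers, the pointer tip at (262,365) level with the mark block centred at (219,372) once the view slope is allowed for, and the sleeve still seated. The opening of 26 mm means the lever is shut, and the tip has not shifted.

```bash
python3 -c "
from cell import robot
print(robot.close_job())"
```

```text
the job is handed in; nothing more can be done
None
```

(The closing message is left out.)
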